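# Present a plate slide's label end to the label reader

### The job

Both ends of the glass slide on the little stand are matt white, but only the end with the small corner notch carries the label. Pick the slide up level, as it lies (label side up), and slide its notched end gently into the slot of the label reader until it reaches the stop at the back. Finish while still holding the slide there, level and straight in the slot; do not disturb the two bottles or the eraser.

Things in the scene. Friction and masses are not known exactly. Their poses are not given: they have to be found in the camera images.
- slide: Loose glass slide, 120 x 45 x 6 mm, 80 g, green, with a matt white band 28 mm long at each end; a 10 x 10 mm notch in one corner marks the label end. Origin: centre of the underside; x along the length to the notched end, z out of the label side; notch at the +x, -y corner. Starts label up on the stand, underside 20 mm above the desk. Grip it across its width, off the last 38 mm.
- notched_end (a point): Middle of the slide's end face at the notched (label) end: 60 mm along +x from the slide's origin and 3 mm above its underside.
- stand: Fixed aluminium stand under the slide, 78 x 34 mm, 20 mm high: base plate with two rubber-topped cross bars 28 mm either side of its centre. Narrower than the slide, so fingers can reach down past the slide's long edges. Origin: centre of its underside on the desk; x along the slide's length (to 0.05 rad).
- reader: Fixed white and black label reader, 80 mm deep (x), 110 wide (y), 80 high. One level slot in its front (-x side, facing the robot within 0.25 rad): 52 mm wide, 12 high, 38 deep, its middle 52 mm above the desk, with thin blue flared lips round the mouth standing 10 mm out. Origin: centre of its underside; x points into the slot.
- slot_mouth (a point): Centre of the slot's mouth in the reader's front face; axes as the reader's, x into the slot.
- slot_stop (a point): Centre of the stop, the rigid wall at the back of the slot, 38 mm along +x from the mouth; axes as the reader's. The slide is home when the middle of its notched end is here.
- stain_bottle: Bystander: small white bottle with a red cap, 24 x 24 x 38 mm, loose; origin at the centre of its underside.
- dropper_bottle: Bystander: white dropper bottle with a red cap, 29 x 29 x 66 mm, loose; origin at the centre of its underside.
- eraser: Bystander: white eraser in a blue sleeve, 21 x 46 x 13 mm, loose; origin at the centre of its underside.
There are look-alikes about, which are no part of the job. Leave any turquoise look-alike of the stand alone.

How it is judged:
By the outcome, as a careful person would: the job done as asked, in the order asked, and still so for the second after the job is handed in, while the arm keeps its last pose, push and grip.
It also fails if it takes over 42 s, if anything falls off the work surface, if the arm or the gripper's body presses on something with over 40 N, if the wrist force passes 120 N, or if a joint passes its speed limit or range.

### The arm

A 6-joint arm with a two-finger parallel gripper is mounted at the origin on a cart in front of the work surface, level with it; the furniture and walls round the work are solid. World frame = base frame: x ahead of the robot, y to its left, z up, the work surface at z = 0. Lengths are in m, angles in rad, forces in N, time in s.
With the tool pointing down it reaches from about 0.275 to 0.875 m from the base axis. Payload 12.5 kg.
Tool frame: the origin (TCP) lies on the centre line of the jaws, within the pads' length; the fingertips stand 19 mm ahead of it and the grasp point (between the pads) is the TCP; z points along the fingers, y is the line along which they close (so a half turn about z gives the same grasp; the last joint's range is limited). The gripper opens to 85 mm and grips with 20 to 120 N. Pads are 22 mm wide; open, the fingers measure 114 mm over their backs; the gripper's body (76 mm by 85 mm) begins 54 mm behind the grasp point. The pads swing forward as they close: fully open they stand 13 mm farther back than shut.
Start: joints at [-1.239, 0.351, 1.652, -0, 1.139, -0.085], TCP at [0.223, -0.503, 0.223] pointing down, gripper open.
Joint ranges: [-2.75, 2.75], [-0.79, 2.1], [0.01, 2.65], [-1.57, 4.71], [0.07, 3.14], [-2.87, 2.87]. Speed limits (rad/s): [2.22, 2.22, 2.79, 3.14, 3.14, 3.14].

### API

Orientations are given as a unit quaternion [w, x, y, z].
In Python, from cell import ctrl, optics gives the robot as it stands.
- The arm moves only by the tool drive_tool, never from a script. Its argument "moves" is a list of rows, each an object with "dr": the turn, a rotation vector about the tool's x, y, z in rad, a list of three; "delta_pos": the shift along the tool's x, y, z in mm, a list of three; "claw": the closure, from -1 (fully open) to 1 (shut). A call has 1 to 10 rows; each row is the pose to reach, as a shift and turn from the pose commanded when the call began, along the tool's axes at that moment; what a row does not reach only later rows make up. A row lasts 1/12 s, in which the tool goes at most 41.7 mm and 7.16 degrees, less where a joint would pass 70% of its speed; a pose out of reach is approached as far as the arm can. A call with a gripper value outside its range is refused whole. The fingers move at their own pace and stop on an object; "grip_force" is the grip in N (left out, the last holds). Time passes only in rows, so rows that repeat a pose let the fingers close. It gives the time, the measured TCP pose, the force, the opening and the grip force at its end, in the units of the state.
- ctrl.sense(): the state, without advancing time (a new reading comes with each control period).
- optics.get_image(name): name is "scene" or "top"; returns a dict with "pixels" (480x640x3 uint8, red, green, blue), "z_map" (480x640 float32, m along the optical axis (not along the pixel's ray), 0 where there is no reading), "K" (3x3 intrinsics, pixels), "extrinsics" (4x4, takes a point from camera to world coordinates). Camera axes: x right, y down, z forward; pixel columns grow to the right and rows downward; lengths in m; the calibration is good to about 2 mm. A picture is of the moment at which its call begins.
- ctrl.hand_in(): hands the job in; it is judged then, once.
The state is a dict: "time_s": time; "joints": joint angles; "dq": joint speeds; "joint_torque": joint torques, N m; "tcp_pos": TCP position; "orientation": TCP orientation; "wrist_force": force on the tool from outside, world axes, zero at the start; "moment": the same for the moment, N m; "width": finger opening in m; "finger_force": force on a finger pad.
Only numpy, scipy, OpenCV 4.12 (cv2) and the standard library are available. Lean on these libraries where they do the work, as an engineer would, in place of code of your own. Each camera call takes 0.05 s, during which the arm holds its last target. There are 200 camera calls.

## Working session

There is one attempt and no reset: what is moved stays moved. The work goes in short steps, Python scripts to look and compute and a tool call to move; the robot and the scene stay as the last step left them, time stands still between calls to the robot, and variables do not carry over. Pictures are saved under pics/ and viewed, at most 10 in all, crops included, and the job is handed in when it is done.

Besides the shell and the picture viewer there is one more tool, called after "Emit:" by a JSON object that holds its "op" and its "data", one argument or row to a line. drive_tool: Moves the arm, as the interface text tells. Its arguments: {"type":"object","properties":{"moves":{"type":"array","items":{"type":"object","properties":{"dr":{"type":"array","items":{"type":"number"}},"delta_pos":{"type":"array","items":{"type":"number"}},"claw":{"type":"number"}}}},"grip_force":{"type":"number"}},"required":["moves"]}

```bash
mkdir -p pics
cat > h.py <<'E'
import numpy as np, cv2
from cell import ctrl, optics
def grab(n):
    d=optics.get_image(n); return d
def world(d):
    z=d["z_map"]; K=d["K"]; v,u=np.indices(z.shape)
    p=np.stack([(u-K[0,2])/K[0,0]*z,(v-K[1,2])/K[1,1]*z,z,np.ones_like(z)],-1)
    return (p@np.array(d["extrinsics"]).T)[...,:3]
def save(d,n,crop=None,s=1):
    im=d["pixels"][...,::-1]
    if crop: a,b,c,e=crop; im=im[b:e,a:c]
    cv2.imwrite("pics/"+n,cv2.resize(im,None,fx=s,fy=s,interpolation=cv2.INTER_CUBIC))
E
python3 - <<'E'
from h import *
for n in("top","scene"):
    d=grab(n); save(d,n+"1.png"); np.savez(n+"1.npz",**d); print(n,d["K"],d["extrinsics"])
print(ctrl.sense())
E
```

```text
top [[576.21219142   0.         325.43013574]
 [  0.         576.21219142 231.77816289]
 [  0.           0.           1.        ]] [[-0.02464229 -0.991891    0.12467958  0.33186307]
 [-0.99960069  0.02617272  0.01065163  0.20341626]
 [-0.01382846 -0.12436732 -0.99213988  1.20106597]
 [ 0.          0.          0.          1.        ]]
scene [[591.67699306   0.         322.84786191]
 [  0.         591.67699306 240.715588  ]
 [  0.           0.           1.        ]] [[-0.69823537 -0.37453941  0.6100718  -0.10572922]
 [-0.71582448  0.37471734 -0.58922171  0.76067995]
 [-0.00791773 -0.84811977 -0.52974538  0.58288659]
 [ 0.          0.          0.          1.        ]]
{'time_s': 0.1, 'joints': array([-1.23862441e+00,  3.51151817e-01,  1.65237038e+00, -3.03881932e-06,
        1.13909934e+00, -8.45837493e-02]), 'dq': array([ 0.00055546, -0.00068548, -0.00165379, -0.00198212,  0.00021554,
        0.00114243]), 'joint_torque': array([ 1.43800225e-03, -5.06831253e+01, -2.91876608e+01, -6.15134081e-05,
        2.66447627e-03,  1.88197396e-05]), 'tcp_pos': array([ 0.22256706, -0.50261576,  0.22292508]), 'orientation': array([-5.10337189e-04,  9.78367524e-01,  2.06873690e-01, -6.48917686e-05]), 'wrist_force': array([0.50876039, 0.62311296, 0.13119114]), 'moment': array([-0.0138887 ,  0.0507721 , -0.02122723]), 'finger_force': 0.0, 'width': 0.08571162490921022}
```

View pics/top1.png

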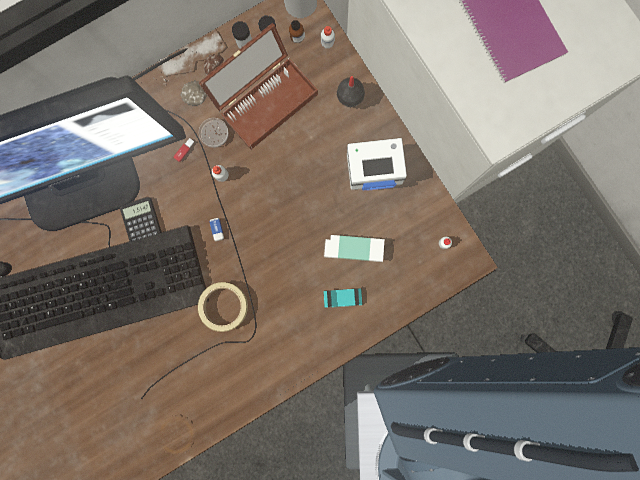

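View pics/scene1.png

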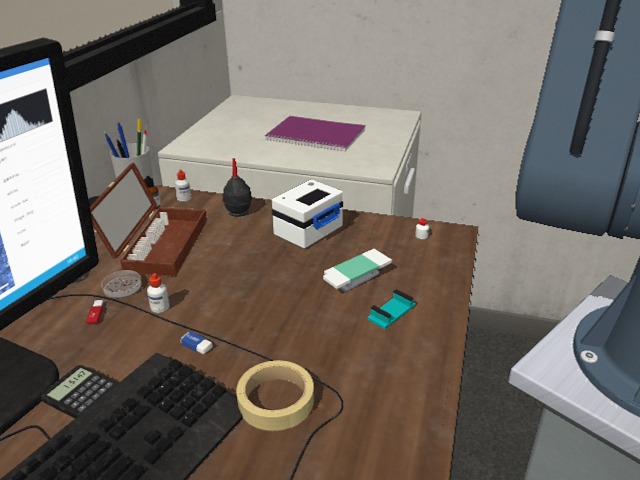

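Top view: the slide is at (355,248), the reader at (377,163) with its blue lips at (380,185), the turquoise look-alike stand at (343,298), the stain bottle at (446,242), the dropper bottle at (220,172) and the eraser at (217,229). The notch looks to be at the slide's left end, near (328,237). I'll enlarge the slide to check that and measure both the slide and the reader.

Run:
```python
from h import *
d=dict(np.load("top1.npz")); save(d,"crop1.png",(310,130,430,270),4)
P=world(d); im=d["pixels"].astype(int)
v,u=np.indices(P.shape[:2])
def rect(name,m,box):
    a,b,c,e=box; m=m&(u>=a)&(u<c)&(v>=b)&(v<e); q=P[m]
    (cx,cy),(w,h),an=cv2.minAreaRect((q[:,:2]*1000).astype(np.float32))
    print(name,m.sum(),"z",np.percentile(q[:,2],[5,50,95]).round(4),"rect mm",round(cx,1),round(cy,1),round(w,1),round(h,1),round(an,2))
    return q
Z=P[...,2]
q=rect("slide",(Z>.018)&(Z<.034),(315,225,400,272))
r,g,b=im[...,0],im[...,1],im[...,2]
rect("green",(Z>.018)&(g-r>25),(315,225,400,272))
rect("readertop",(Z>.074),(335,130,420,185))
rect("lips",(b-r>60)&(Z>.02),(335,170,420,200))
m=(Z>.074)&(u>335)&(u<420)&(v>130)&(v<185)
for n,(x,y) in dict(stain=(446,242),drop=(220,172),er=(217,229)).items(): print(n,P[y,x].round(3))
```

```text
slide 1271 z [0.0237 0.0271 0.0308] rect mm 445.8 158.4 120.0 45.6 83.8
green 686 z [0.0237 0.0272 0.0309] rect mm 398.3 164.0 63.4 140.9 83.51
readertop 2203 z [0.0777 0.0816 0.0852] rect mm 493.7 124.0 119.8 340.0 83.26
lips 221 z [0.0403 0.064  0.0697] rect mm 466.4 162.4 58.7 275.1 60.99
stain [ 0.451 -0.028  0.034]
drop [0.606 0.429 0.048]
er [0.493 0.442 0.013]
```

View pics/crop1.png

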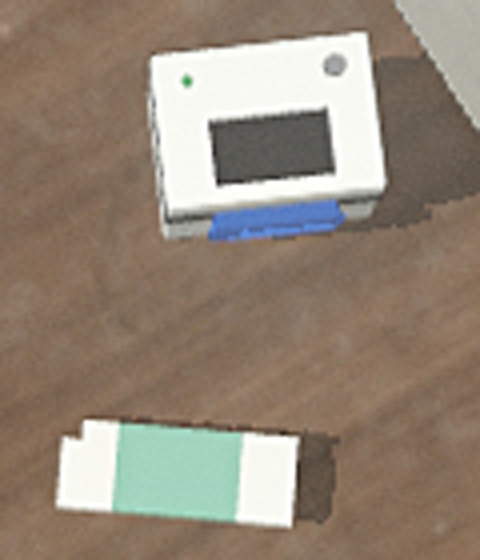

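The crop confirms it: the notch is at the slide's left end (crop (70,430), top-image (328,237)), on the +y, +x side in world axes, which fits label side up. The green object on the aluminium stand is the one meant, not the turquoise stand. Zero-depth pixels spoiled the reader fit, so I'll redo it and check clearances.

Run:
```python
from h import *
d=dict(np.load("top1.npz")); P=world(d); Z=P[...,2]; im=d["pixels"].astype(int); ok=d["z_map"]>.1
v,u=np.indices(Z.shape); r,g,b=im[...,0],im[...,1],im[...,2]
def rect(name,m,box):
    a,bb,c,e=box; m=(m&ok&(u>=a)&(u<c)&(v>=bb)&(v<e)).astype(np.uint8)
    m=cv2.morphologyEx(m,cv2.MORPH_OPEN,np.ones((2,2),np.uint8))>0; q=P[m]
    (cx,cy),(w,h),an=cv2.minAreaRect((q[:,:2]*1000).astype(np.float32))
    print(name,m.sum(),"z",np.percentile(q[:,2],[5,50,95]).round(4),"c",round(cx,1),round(cy,1),"wh",round(w,1),round(h,1),round(an,2),"mean",q.mean(0).round(4))
rect("slide",(Z>.018)&(Z<.034),(315,225,400,272))
rect("green",(Z>.018)&(Z<.04)&(g-r>25),(315,225,400,272))
rect("top",(Z>.074)&(Z<.09),(335,130,420,187))
rect("lips",(b-r>60)&(Z>.02)&(Z<.09),(335,170,420,200))
rect("turq",(Z>.003)&(Z<.05)&(g-r>50),(310,280,380,315))
rect("desk",(abs(Z)<.02),(280,200,320,280))
print("drawer corner",P[165,480],P[60,420])
# refined: lip line
s=dict(np.load("scene1.npz")); P=world(s);Z=P[...,2]; im=s["pixels"].astype(int);r,g,b=im[...,0],im[...,1],im[...,2];ok=s["z_map"]>.1
v,u=np.indices(Z.shape)
rect("scene slide",(Z>.0185)&(Z<.034),(315,240,400,295))
rect("scene top",(Z>.074)&(Z<.09),(265,170,350,240))
rect("scene lips",(b-r>60)&(Z>.02)&(Z<.09),(300,195,350,240))
```

```text
slide 1268 z [0.0023 0.027  0.0308] c 397.9 159.4 wh 122.8 138.5 85.59 mean [0.4429 0.1556 0.0283]
green 683 z [0.0225 0.0271 0.0309] c 396.9 162.6 wh 64.0 139.6 82.52 mean [0.443  0.1567 0.0295]
top 2182 z [0.076  0.0815 0.0851] c 503.8 116.9 wh 129.0 362.7 82.87 mean [0.6115 0.1087 0.0825]
lips 218 z [-0.0009  0.0616  0.0698] c 469.5 158.4 wh 57.6 283.9 60.41 mean [0.5663 0.1049 0.0583]
turq 452 z [0.0006 0.0072 0.0193] c 342.8 182.5 wh 33.0 77.6 2.17 mean [0.3427 0.183  0.018 ]
desk 3174 z [-0.0039  0.      0.004 ] c 440.6 266.0 wh 229.3 101.8 5.99 mean [0.4652 0.2685 0.0091]
drawer corner [ 0.62584944 -0.12527122 -0.03714328] [0.84940404 0.00301921 0.01101326]
scene slide 1300 z [0.0068 0.0253 0.0273] c 166.6 416.9 wh 118.5 870.2 45.6 mean [0.4332 0.1625 0.0259]
scene top 1342 z [0.0735 0.0795 0.0813] c 344.6 382.3 wh 125.0 1169.7 43.87 mean [0.6006 0.1159 0.0794]
scene lips 320 z [0.0267 0.0432 0.0642] c 252.1 424.4 wh 46.5 981.0 44.06 mean [0.5626 0.1032 0.0479]
```

```bash
cat >> h.py <<'E'
def plane(d,z0):
    E=np.array(d["extrinsics"]);K=d["K"];v,u=np.indices((480,640))
    r=np.stack([(u-K[0,2])/K[0,0],(v-K[1,2])/K[1,1],np.ones(u.shape)],-1)@E[:3,:3].T
    return E[:2,3]+r[...,:2]*((z0-E[2,3])/r[...,2])[...,None]
def fit(d,name,m,box,z0):
    a,b,c,e=box; k=np.zeros(m.shape,bool); k[b:e,a:c]=1; m=m&k&(d["z_map"]>.1)
    q=plane(d,z0)[m]; n,l,st,ce=cv2.connectedComponentsWithStats(m.astype(np.uint8)); i=1+st[1:,4].argmax(); q=plane(d,z0)[l==i]
    (cx,cy),(w,h),an=cv2.minAreaRect((q*1000).astype(np.float32))
    print(name,len(q),"c",round(cx,1),round(cy,1),"wh",round(w,1),round(h,1),round(an,2),"mean",(q.mean(0)*1000).round(1),"z",np.median(world(d)[l==i][:,2]).round(4))
E
python3 - <<'E'
from h import *
for n,B in dict(top=((315,225,400,272),(335,130,420,187),(335,170,420,200),(310,280,380,315)),scene=((315,240,400,295),(265,170,350,240),(300,195,350,240),(360,285,420,330))).items():
    d=dict(np.load(n+"1.npz")); Z=world(d)[...,2]; im=d["pixels"].astype(int);r,g,b=im[...,0],im[...,1],im[...,2]
    fit(d,n+" slide",(Z>.018)&(Z<.034),B[0],.026)
    fit(d,n+" green",(Z>.018)&(g-r>25),B[0],.026)
    fit(d,n+" top",(Z>.073)&(Z<.09),B[1],.08)
    fit(d,n+" lips",(b-r>60)&(Z>.02),B[2],.06)
    fit(d,n+" turq",(g-r>50),B[3],.01)
E
```

```text
top slide 1271 c 445.8 158.5 wh 120.0 45.5 83.75 mean [445.3 157.5] z 0.0271
top green 684 c 445.7 158.5 wh 63.5 45.3 83.69 mean [445.6 158.5] z 0.0271
top top 2198 c 613.7 110.2 wh 81.8 110.2 4.7 mean [613.9 110.2] z 0.0816
top lips 219 c 568.1 106.8 wh 13.8 67.4 4.54 mean [568.1 106.8] z 0.0639
top turq 379 c 344.6 184.1 wh 33.5 48.0 3.31 mean [344.8 184.1] z 0.0071
scene slide 1287 c 438.2 160.6 wh 124.4 51.2 83.61 mean [437.5 161.7] z 0.0255
scene green 664 c 437.6 159.0 wh 65.9 50.5 83.72 mean [437.2 158.8] z 0.0255
scene top 1375 c 603.6 114.6 wh 87.5 117.2 4.47 mean [603.4 115.9] z 0.0795
scene lips 323 c 552.6 113.4 wh 36.1 95.9 4.98 mean [551.5 116.6] z 0.0448
scene turq 746 c 338.5 189.5 wh 43.5 83.7 2.54 mean [334.9 190.5] z 0.0061
```

Emit:
{"op": "drive_tool", "data": {
  "moves": [
    {"delta_pos":[468,-507,83],"dr":[0,0,-1.045],"claw":-1},
    {"delta_pos":[468,-507,83],"dr":[0,0,-1.045],"claw":-1},
    {"delta_pos":[468,-507,83],"dr":[0,0,-1.045],"claw":-1},
    {"delta_pos":[468,-507,83],"dr":[0,0,-1.045],"claw":-1},
    {"delta_pos":[468,-507,83],"dr":[0,0,-1.045],"claw":-1},
    {"delta_pos":[468,-507,83],"dr":[0,0,-1.045],"claw":-1},
    {"delta_pos":[468,-507,83],"dr":[0,0,-1.045],"claw":-1},
    {"delta_pos":[468,-507,83],"dr":[0,0,-1.045],"claw":-1},
    {"delta_pos":[468,-507,83],"dr":[0,0,-1.045],"claw":-1},
    {"delta_pos":[468,-507,83],"dr":[0,0,-1.045],"claw":-1}
  ]
}}

```text
time_s: 0.93
tcp_pos: [0.3562, -0.1094, 0.1735]
orientation: [0.0, 0.744, 0.669, 0.0]
wrist_force: [1.5, -1.1, 0.6]
width: 0.0853
finger_force: 0.0
```

Emit:
{"op": "drive_tool", "data": {
  "moves": [
    {"delta_pos":[269,60,33],"claw":-1},
    {"delta_pos":[269,60,33],"claw":-1},
    {"delta_pos":[269,60,33],"claw":-1},
    {"delta_pos":[269,60,33],"claw":-1},
    {"delta_pos":[269,60,33],"claw":-1},
    {"delta_pos":[269,60,33],"claw":-1},
    {"delta_pos":[269,60,33],"claw":-1},
    {"delta_pos":[269,60,33],"claw":-1},
    {"delta_pos":[269,60,33],"claw":-1}
  ]
}}

```text
validation failed for argument at $.mo...
```

Run:
```python
from h import *
s=ctrl.sense(); print(s["tcp_pos"],s["orientation"],s["joints"],s["time_s"],s["wrist_force"])
from scipy.spatial.transform import Rotation as R
w,x,y,z=s["orientation"]; m=R.from_quat([x,y,z,w]); print(m.as_matrix().round(4))
print("world err->tool mm",(m.inv().apply(np.array([.4449,.1505,.026])-s["tcp_pos"])*1000).round(1))
d=grab("scene"); save(d,"scene2.png",(240,120,480,330),3)
```

```text
[ 0.35621263 -0.1094065   0.17349591] [1.52390222e-04 7.43576458e-01 6.68650898e-01 6.69734914e-05] [-4.23105310e-01  9.43490216e-02  2.12702043e+00 -5.11050439e-07
  9.19890289e-01 -3.17094624e-01] 0.9333 [ 1.46207134 -1.09389694  0.55544073]
[[ 1.058e-01  9.944e-01  3.000e-04]
 [ 9.944e-01 -1.058e-01 -1.000e-04]
 [-1.000e-04  3.000e-04 -1.000e+00]]
world err->tool mm [267.8  60.6 147.5]
```

View pics/scene2.png

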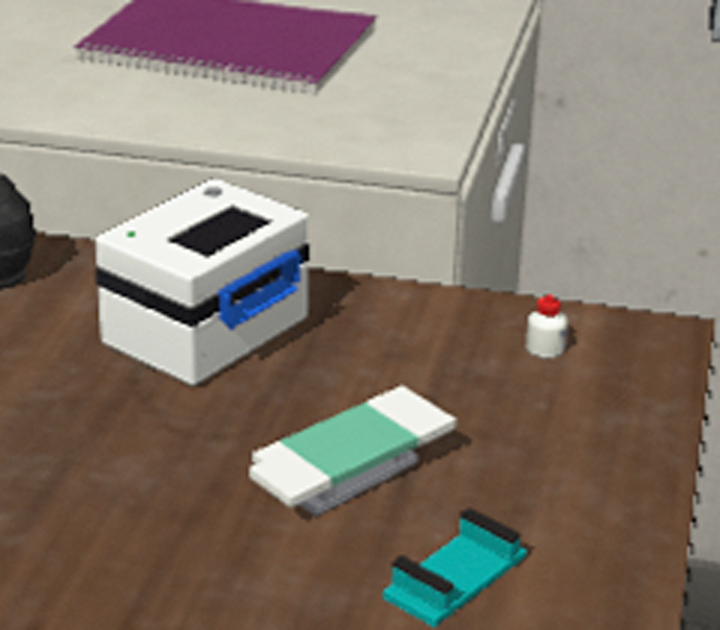

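The move was refused because it left out "dr". The picture shows the slide undisturbed with its notched end at the left (crop (265,460)), and the slot facing the robot. I'll send it again with "dr".

Emit:
{"op": "drive_tool", "data": {
  "moves": [
    {"delta_pos":[269,60,33],"dr":[0,0,0],"claw":-1},
    {"delta_pos":[269,60,33],"dr":[0,0,0],"claw":-1},
    {"delta_pos":[269,60,33],"dr":[0,0,0],"claw":-1},
    {"delta_pos":[269,60,33],"dr":[0,0,0],"claw":-1},
    {"delta_pos":[269,60,33],"dr":[0,0,0],"claw":-1},
    {"delta_pos":[269,60,33],"dr":[0,0,0],"claw":-1},
    {"delta_pos":[269,60,33],"dr":[0,0,0],"claw":-1},
    {"delta_pos":[269,60,33],"dr":[0,0,0],"claw":-1},
    {"delta_pos":[269,60,33],"dr":[0,0,0],"claw":-1}
  ]
}}

```text
time_s: 1.73
tcp_pos: [0.4448, 0.1503, 0.1401]
orientation: [-0.0, 0.744, 0.668, -0.001]
wrist_force: [0.6, -0.3, -0.1]
width: 0.0855
finger_force: 0.0
```

```bash
cat >> h.py <<'E'
from scipy.spatial.transform import Rotation as R
def err(p,yaw):
    s=ctrl.sense(); w,x,y,z=s["orientation"]; m=R.from_quat([x,y,z,w])
    t=R.from_euler("z",yaw)*R.from_euler("x",np.pi)
    print("t",s["time_s"],"tcp",s["tcp_pos"].round(4),"F",s["wrist_force"].round(1),"M",s["moment"].round(2),"w",s["width"].round(4),"ff",s["finger_force"])
    print("tool mm",(m.inv().apply(np.array(p)-s["tcp_pos"])*1000).round(1),"dr",(m.inv()*t).as_rotvec().round(4))
E
python3 - <<'E'
from h import *
err([.4449,.1505,.026],1.4617)
E
```

```text
Traceback (most recent call last):
  File "h.py", line 26, in err
    print("t",s["time_s"],"tcp",s["tcp_pos"].round(4),"F",s["wrist_force"].round(1),"M",s["moment"].round(2),"w",s["width"].round(4),"ff",s["finger_force"])
                                                                                                                 ^^^^^^^^^^^^^^^^
AttributeError: 'float' object has no attribute 'round'
```

Emit:
{"op": "drive_tool", "data": {
  "moves": [
    {"delta_pos":[0,0,35],"dr":[0,0,0],"claw":-1},
    {"delta_pos":[0,0,65],"dr":[0,0,0],"claw":-1},
    {"delta_pos":[0,0,85],"dr":[0,0,0],"claw":-1},
    {"delta_pos":[0,0,100],"dr":[0,0,0],"claw":-1},
    {"delta_pos":[0,0,109],"dr":[0,0,0],"claw":-1},
    {"delta_pos":[0,0,114],"dr":[0,0,0],"claw":-1},
    {"delta_pos":[0,0,114],"dr":[0,0,0],"claw":-1},
    {"delta_pos":[0,0,114],"dr":[0,0,0],"claw":-0.5},
    {"delta_pos":[0,0,114],"dr":[0,0,0],"claw":-0.2},
    {"delta_pos":[0,0,114],"dr":[0,0,0],"claw":-0.1}
  ],
  "grip_force": 40
}}

```text
time_s: 2.57
tcp_pos: [0.4456, 0.1496, 0.0274]
orientation: [0.0, 0.745, 0.668, 0.001]
wrist_force: [0.5, 0.1, -0.4]
width: 0.0513
finger_force: 0.0
```

```bash
sed -i 's/s\["width"\].round(4)/s["width"]/' h.py
python3 - <<'E'
from h import *
err([.4449,.1505,.026],1.4617)
E
```

```text
t 2.5667 tcp [0.4456 0.1496 0.0274] F [ 0.5  0.1 -0.4] M [-0.   -0.   -0.01] w 0.051323423925080706 ff 0.0
tool mm [ 0.8 -0.8  1.4] dr [ 0.0014 -0.0005  0.    ]
```

Now close the fingers and hold.

Emit:
{"op": "drive_tool", "data": {
  "moves": [
    {"delta_pos":[0,0,0],"dr":[0,0,0],"claw":0},
    {"delta_pos":[0,0,0],"dr":[0,0,0],"claw":0.1},
    {"delta_pos":[0,0,0],"dr":[0,0,0],"claw":0.3},
    {"delta_pos":[0,0,0],"dr":[0,0,0],"claw":1},
    {"delta_pos":[0,0,0],"dr":[0,0,0],"claw":1},
    {"delta_pos":[0,0,0],"dr":[0,0,0],"claw":1}
  ],
  "grip_force": 40
}}

```text
time_s: 3.07
tcp_pos: [0.4451, 0.1495, 0.0266]
orientation: [-0.0, 0.745, 0.668, -0.0]
wrist_force: [0.5, -0.6, 0.1]
width: 0.0002
finger_force: 0.0
```

Run:
```python
from h import *
d=grab("scene"); save(d,"scene3.png",(260,160,460,310),4)
```

```text
(no output)
```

View pics/scene3.png

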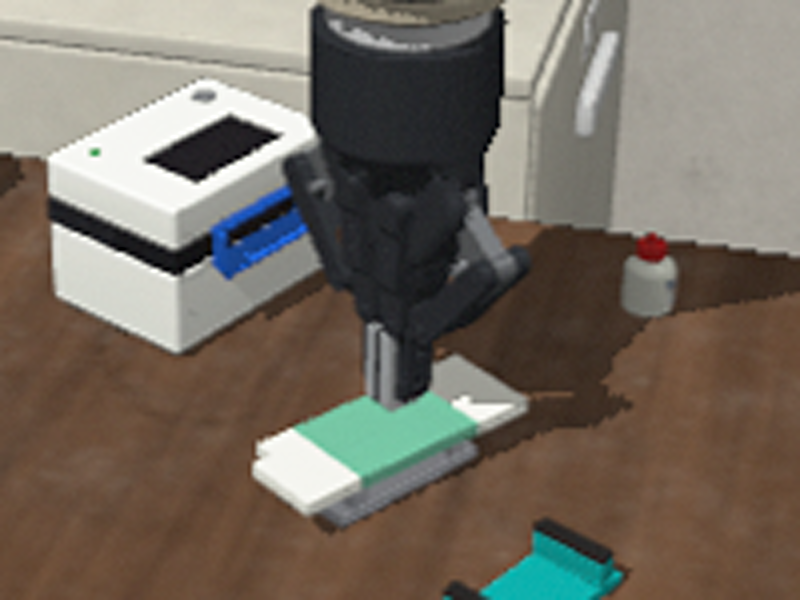

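The gripper shut on air. The picture shows the closed fingertips just above the green top (crop (395,405)), and the slide is still on its stand. So the tips are higher than the 19 mm figure implied, and I'll measure their height and re-check the slide.

Run:
```python
from h import *
d=grab("scene"); P=world(d); im=d["pixels"].astype(int)
for v in range(236,268,2): print(v,[(tuple((P[v,u]*1000).round(0).astype(int)),tuple(im[v,u])) for u in (355,360)])
d=grab("top"); Z=world(d)[...,2]; im=d["pixels"].astype(int);r,g,b=im[...,0],im[...,1],im[...,2]
fit(d,"slide",(Z>.018)&(Z<.034)&(im.sum(-1)>250),(315,225,400,272),.026)
save(d,"top3.png",(290,190,430,290),5)
err([.4449,.1505,.026],1.4617)
```

```text
236 [((np.int64(439), np.int64(163), np.int64(88)), (np.int64(36), np.int64(38), np.int64(41))), ((np.int64(431), np.int64(160), np.int64(90)), (np.int64(36), np.int64(39), np.int64(41)))]
238 [((np.int64(441), np.int64(161), np.int64(82)), (np.int64(37), np.int64(35), np.int64(39))), ((np.int64(430), np.int64(161), np.int64(86)), (np.int64(30), np.int64(33), np.int64(35)))]
240 [((np.int64(440), np.int64(162), np.int64(79)), (np.int64(35), np.int64(36), np.int64(39))), ((np.int64(430), np.int64(160), np.int64(82)), (np.int64(32), np.int64(33), np.int64(38)))]
242 [((np.int64(440), np.int64(162), np.int64(75)), (np.int64(81), np.int64(83), np.int64(85))), ((np.int64(432), np.int64(159), np.int64(77)), (np.int64(30), np.int64(31), np.int64(34)))]
244 [((np.int64(439), np.int64(162), np.int64(71)), (np.int64(136), np.int64(138), np.int64(138))), ((np.int64(432), np.int64(158), np.int64(73)), (np.int64(14), np.int64(16), np.int64(17)))]
246 [((np.int64(440), np.int64(161), np.int64(67)), (np.int64(126), np.int64(129), np.int64(131))), ((np.int64(434), np.int64(156), np.int64(68)), (np.i
[... 1500 characters left out ...]
 np.int64(144), np.int64(26)), (np.int64(120), np.int64(195), np.int64(165)))]
264 [((np.int64(445), np.int64(155), np.int64(26)), (np.int64(120), np.int64(199), np.int64(165))), ((np.int64(438), np.int64(150), np.int64(27)), (np.int64(117), np.int64(197), np.int64(165)))]
266 [((np.int64(442), np.int64(158), np.int64(25)), (np.int64(120), np.int64(199), np.int64(165))), ((np.int64(436), np.int64(152), np.int64(25)), (np.int64(119), np.int64(200), np.int64(166)))]
slide 36 c 443.0 215.8 wh 8.2 26.7 88.56 mean [438.6 216.3] z 0.0267
t 3.2167 tcp [0.4451 0.1495 0.0266] F [-0.4  0.2  0.6] M [ 0.01 -0.   -0.05] w 0.00013083779154794098 ff 0.0
tool mm [ 1.  -0.3  0.6] dr [-0.0001  0.      0.0001]
```

View pics/top3.png

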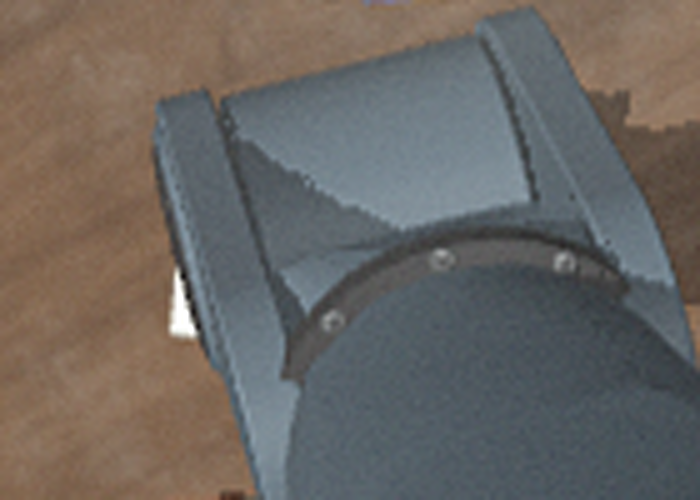

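The shut tips are at z ≈ 0.037 while the reported TCP is at 0.027, so the real grasp point is about 30 mm farther back than reported. I'll open first, then go down about 28 mm and check before closing.

Emit:
{"op": "drive_tool", "data": {
  "moves": [
    {"delta_pos":[0,0,-10],"dr":[0,0,0],"claw":-1},
    {"delta_pos":[0,0,-10],"dr":[0,0,0],"claw":-1},
    {"delta_pos":[0,0,-10],"dr":[0,0,0],"claw":-1},
    {"delta_pos":[0,0,-10],"dr":[0,0,0],"claw":-1},
    {"delta_pos":[0,0,-10],"dr":[0,0,0],"claw":-1},
    {"delta_pos":[0,0,-10],"dr":[0,0,0],"claw":-1},
    {"delta_pos":[0,0,-10],"dr":[0,0,0],"claw":-1}
  ]
}}

```text
time_s: 3.8
tcp_pos: [0.445, 0.1495, 0.0365]
orientation: [-0.0, 0.745, 0.668, -0.0]
wrist_force: [-0.5, -0.1, 0.3]
width: 0.0833
finger_force: 0.0
```

Run:
```python
from h import *
err([.4449,.1505,.026],1.4617)
d=grab("scene"); P=world(d); np.savez("s4.npz",**d); save(d,"scene4.png",(290,190,440,300),5)
im=d["pixels"].astype(int)
# fingers: dark/grey above slide, near y 0.12..0.17 ; lowest points per x bin
m=(abs(P[...,1]-.15)<.03)&(P[...,2]>.03)&(P[...,2]<.2)&(d["z_map"]>.1)
for x in np.arange(.37,.53,.01):
    k=m&(abs(P[...,0]-x)<.005)
    if k.sum()>3: print(round(x,3),k.sum(),np.sort(P[...,2][k])[:4].round(4))
```

```text
t 3.8 tcp [0.445  0.1495 0.0365] F [-0.5 -0.1  0.3] M [ 0.03  0.03 -0.02] w 0.08333801298486546 ff 0.0
tool mm [ 1.  -0.2 10.5] dr [-0.0003  0.0001  0.0001]
0.37 281 [0.1031 0.1035 0.1043 0.1045]
0.38 315 [0.101  0.1019 0.1032 0.1038]
0.39 237 [0.057  0.058  0.0583 0.0586]
0.4 302 [0.0568 0.0568 0.0573 0.058 ]
0.41 624 [0.1047 0.1077 0.1078 0.1092]
0.42 287 [0.1164 0.1197 0.1205 0.1212]
0.43 114 [0.118  0.119  0.1197 0.1198]
0.44 55 [0.1161 0.1171 0.1188 0.1194]
0.45 111 [0.1167 0.1175 0.1179 0.118 ]
0.46 98 [0.1161 0.1171 0.1184 0.1184]
0.47 71 [0.1156 0.1162 0.1169 0.1175]
0.48 195 [0.0577 0.0581 0.0584 0.0591]
0.49 186 [0.0548 0.0555 0.0563 0.0568]
0.5 228 [0.0645 0.0667 0.0682 0.0703]
0.51 154 [0.0994 0.0996 0.1024 0.1036]
0.52 11 [0.1032 0.1086 0.1095 0.1113]
```

View pics/scene4.png

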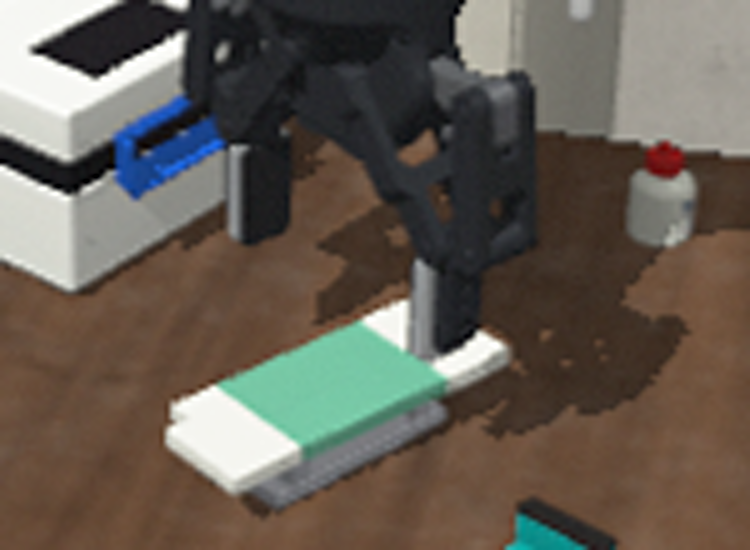

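The picture shows the open fingers straddling the slide, with tips (crop (255,240) and (440,350)) at z ≈ 0.056 against a TCP of 0.0365. I'll go down 42 mm, slowing toward the end, then close.

Emit:
{"op": "drive_tool", "data": {
  "moves": [
    {"delta_pos":[0,0,18],"dr":[0,0,0],"claw":-1},
    {"delta_pos":[0,0,30],"dr":[0,0,0],"claw":-1},
    {"delta_pos":[0,0,38],"dr":[0,0,0],"claw":-1},
    {"delta_pos":[0,0,42],"dr":[0,0,0],"claw":-1},
    {"delta_pos":[0,0,42],"dr":[0,0,0],"claw":-0.4},
    {"delta_pos":[0,0,42],"dr":[0,0,0],"claw":-0.2},
    {"delta_pos":[0,0,42],"dr":[0,0,0],"claw":-0.1},
    {"delta_pos":[0,0,42],"dr":[0,0,0],"claw":0},
    {"delta_pos":[0,0,42],"dr":[0,0,0],"claw":0.1},
    {"delta_pos":[0,0,42],"dr":[0,0,0],"claw":0.3}
  ],
  "grip_force": 40
}}

```text
time_s: 4.68
tcp_pos: [0.4454, 0.1496, -0.0047]
orientation: [0.0, 0.745, 0.668, 0.0]
wrist_force: [-1.3, -0.6, 5.9]
width: 0.0439
finger_force: 40.2
```

Emit:
{"op": "drive_tool", "data": {
  "moves": [
    {"delta_pos":[0,0,0],"dr":[0,0,0],"claw":1},
    {"delta_pos":[0,0,-5],"dr":[0,0,0],"claw":1},
    {"delta_pos":[0,0,-20],"dr":[0,0,0],"claw":1},
    {"delta_pos":[0,0,-40],"dr":[0,0,0],"claw":1},
    {"delta_pos":[0,0,-60],"dr":[0,0,0],"claw":1},
    {"delta_pos":[0,0,-70],"dr":[0,0,0],"claw":1},
    {"delta_pos":[0,0,-75],"dr":[0,0,0],"claw":1},
    {"delta_pos":[0,0,-75],"dr":[0,0,0],"claw":1}
  ]
}}

```text
time_s: 5.35
tcp_pos: [0.4455, 0.1496, 0.0704]
orientation: [0.0, 0.745, 0.668, 0.001]
wrist_force: [-0.6, 0.1, -1.9]
width: 0.0448
finger_force: 41.0
```

Run:
```python
from h import *
err([.4449,.1505,.026],1.4617)
d=grab("scene"); P=world(d); np.savez("s5.npz",**d); save(d,"scene5.png",(260,160,420,280),5)
im=d["pixels"].astype(int); r,g=im[...,0],im[...,1]
m=(g-r>50)&(P[...,2]>.05)&(P[...,2]<.2); q=P[m]; A=np.c_[q[:,:2]-q[:,:2].mean(0),np.ones(len(q))]
c,_,_,_=np.linalg.lstsq(A,q[:,2],rcond=None); print(len(q),q.mean(0),"plane slope x,y,z0",c)
```

```text
t 5.35 tcp [0.4455 0.1496 0.0704] F [-0.6  0.1 -1.9] M [-0.07  0.03  0.  ] w 0.04476301395467617 ff 41.014811396598816
tool mm [ 0.8 -0.8 44.4] dr [ 0.0017 -0.0006  0.0001]
1373 [0.57405613 0.42635316 0.10710032] plane slope x,y,z0 [-0.0848345   0.07067444  0.10710032]
```

View pics/scene5.png

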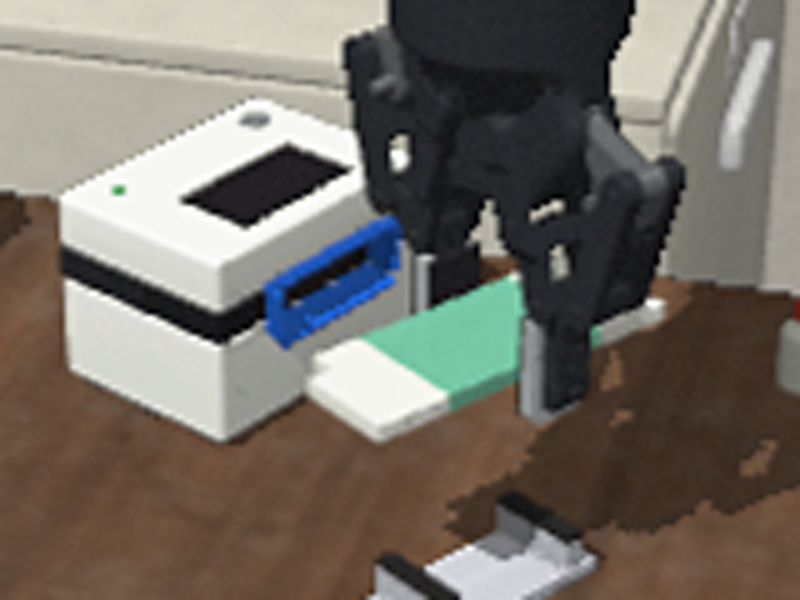

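The slide is held level in the jaws, its notched end at crop (320,380) and the stand empty. Next I turn it to the reader's yaw, staying clear in front of the slot.

Emit:
{"op": "drive_tool", "data": {
  "moves": [
    {"delta_pos":[-4,2,0],"dr":[0,0,0.1],"claw":1},
    {"delta_pos":[-8,4,0],"dr":[0,0,0.22],"claw":1},
    {"delta_pos":[-13,7,0],"dr":[0,0,0.34],"claw":1},
    {"delta_pos":[-18,9,0],"dr":[0,0,0.46],"claw":1},
    {"delta_pos":[-22,11,0],"dr":[0,0,0.58],"claw":1},
    {"delta_pos":[-27,14,0],"dr":[0,0,0.7],"claw":1},
    {"delta_pos":[-32,17,0],"dr":[0,0,0.82],"claw":1},
    {"delta_pos":[-37,19,0],"dr":[0,0,0.94],"claw":1},
    {"delta_pos":[-41,21,0],"dr":[0,0,1.06],"claw":1},
    {"delta_pos":[-45,23,0],"dr":[0,0,1.17],"claw":1}
  ]
}}

```text
time_s: 6.23
tcp_pos: [0.4625, 0.1019, 0.0684]
orientation: [-0.0, 0.99, 0.142, -0.001]
wrist_force: [-0.1, 0.3, -1.1]
width: 0.0442
finger_force: 41.0
```

Run:
```python
from h import *
err([.4654,.0981,.070],.081)
```

```text
t 6.2333 tcp [0.4625 0.1019 0.0684] F [-0.1  0.3 -1.1] M [ 0.   -0.02  0.06] w 0.044162078771628185 ff 41.0233998298645
tool mm [ 1.7  4.5 -1.6] dr [-1.000e-04  2.100e-03  2.046e-01]
```

Emit:
{"op": "drive_tool", "data": {
  "moves": [
    {"delta_pos":[1,3,0],"dr":[0,0,0.1],"claw":1},
    {"delta_pos":[2,4,0],"dr":[0,0,0.18],"claw":1},
    {"delta_pos":[2,4,0],"dr":[0,0,0.208],"claw":1},
    {"delta_pos":[2,4,0],"dr":[0,0,0.208],"claw":1},
    {"delta_pos":[2,4,0],"dr":[0,0,0.208],"claw":1}
  ]
}}

```text
time_s: 6.65
tcp_pos: [0.4657, 0.099, 0.0688]
orientation: [0.0, 0.999, 0.042, -0.001]
wrist_force: [-0.0, -0.5, -1.0]
width: 0.0437
finger_force: 41.0
```

Run:
```python
from h import *
err([.4654,.0981,.070],.081)
c,s=np.cos(.081),np.sin(.081)
for n in("scene","top"):
    d=grab(n); np.savez(n+"6.npz",**d); P=world(d); im=d["pixels"].astype(int); r,g,b=im[...,0],im[...,1],im[...,2]
    L=np.stack([(P[...,0]-.6137)*c+(P[...,1]-.1102)*s,-(P[...,0]-.6137)*s+(P[...,1]-.1102)*c,P[...,2]],-1) # reader frame
    box=(L[...,0]<-.055)&(L[...,0]>-.2)&(abs(L[...,1])<.04)&(L[...,2]>.085)&(L[...,2]<.115)
    for nm,m in (("green",box&(g-r>40)),("white",box&(r>150)&(abs(r-g)<25)&(L[...,0]>-.13))):
        q=L[m]*1000
        if len(q)<10: print(n,nm,len(q)); continue
        A=np.c_[q[:,:2]-q[:,:2].mean(0),np.ones(len(q))]
        print(n,nm,len(q),"min",q.min(0).round(1),"max",q.max(0).round(1),"med",np.median(q,0).round(1),"slopes",np.linalg.lstsq(A,q[:,2],rcond=None)[0].round(3))
    if n=="scene": save(d,"scene6.png",(250,150,450,300),4)
    else: save(d,"top6.png",(300,120,440,240),5)
```

```text
t 6.65 tcp [0.4657 0.099  0.0688] F [-0.  -0.5 -1. ] M [ 0.01  0.01 -0.02] w 0.043700104789855365 ff 41.01831793785095
tool mm [-0.3  0.8 -1.2] dr [0.     0.0015 0.004 ]
scene green 301 min [-176.3  -24.2   92.6] max [-112.2   36.8  113.1] med [-157.2    1.9   98.8] slopes [-1.7000e-02 -6.0000e-03  9.8627e+01]
scene white 128 min [-110.9   -8.1   91.4] max [-82.2  25.  100.8] med [-93.1  17.5  98.6] slopes [-3.30e-02 -1.03e-01  9.82e+01]
top green 0
top white 0
```

View pics/top6.png

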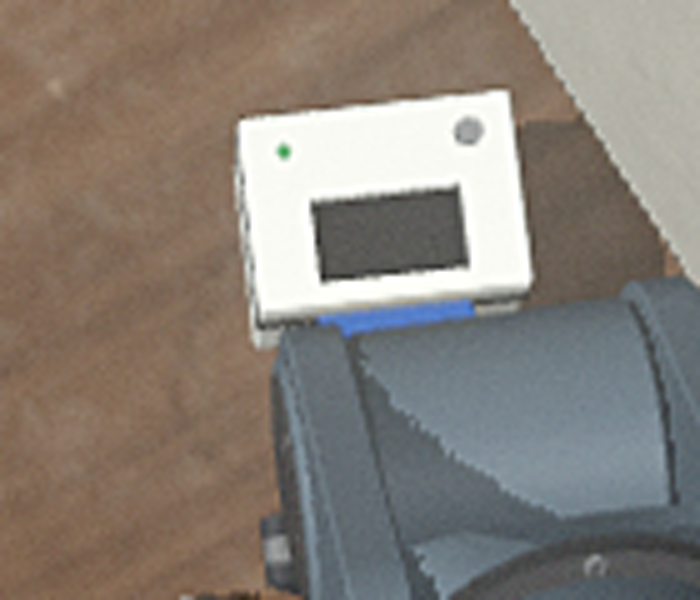

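The top view now shows only the reader (lips at crop (400,318)), since the arm hides the slide, so I'll rely on the scene camera. The slide's mid-height is about 27.5 mm above the TCP reading. Down to slot height and a little forward.

Emit:
{"op": "drive_tool", "data": {
  "moves": [
    {"delta_pos":[0,1,12],"dr":[0,0,0.003],"claw":1},
    {"delta_pos":[0,1,25],"dr":[0,0,0.003],"claw":1},
    {"delta_pos":[0,1,36],"dr":[0,0,0.003],"claw":1},
    {"delta_pos":[4,1,42],"dr":[0,0,0.003],"claw":1},
    {"delta_pos":[9,1,44],"dr":[0,0,0.003],"claw":1},
    {"delta_pos":[13,1,44],"dr":[0,0,0.003],"claw":1},
    {"delta_pos":[15,1,44],"dr":[0,0,0.003],"claw":1},
    {"delta_pos":[15,1,44],"dr":[0,0,0.003],"claw":1},
    {"delta_pos":[15,1,44],"dr":[0,0,0.003],"claw":1}
  ]
}}

```text
time_s: 7.5
tcp_pos: [0.4815, 0.0993, 0.026]
orientation: [-0.0, 0.999, 0.04, 0.0]
wrist_force: [0.1, 0.7, -0.8]
width: 0.0441
finger_force: 41.0
```

Run:
```python
from h import *
err([.5431,.1044,.0244],.081)
c,s=np.cos(.081),np.sin(.081)
d=grab("scene"); np.savez("s7.npz",**d); P=world(d); im=d["pixels"].astype(int); r,g,b=im[...,0],im[...,1],im[...,2]
L=np.stack([(P[...,0]-.6137)*c+(P[...,1]-.1102)*s,-(P[...,0]-.6137)*s+(P[...,1]-.1102)*c,P[...,2]],-1)
box=(L[...,0]<-.053)&(L[...,0]>-.2)&(abs(L[...,1])<.045)&(L[...,2]>.04)&(L[...,2]<.07)&(d["z_map"]>.1)
def st(nm,m):
    q=L[m]*1000
    print(nm,len(q),"p2",np.percentile(q,2,0).round(1),"p98",np.percentile(q,98,0).round(1),"med",np.median(q,0).round(1))
st("green",box&(g-r>40)); st("white",box&(r>150)&(abs(r-g)<25)&(L[...,0]>-.13))
st("blue",(b-r>60)&(abs(L[...,0]+.04)<.03)&(abs(L[...,1])<.05)&(L[...,2]>.03)&(L[...,2]<.08))
d0=dict(np.load("scene1.npz"));P0=world(d0);Z=P0[...,2]
# overlay: predicted slide top outline and slot mouth outline in the scene image
E=np.linalg.inv(np.array(d["extrinsics"]))
def pr(p):
    p=np.array(p,float); w=np.stack([.6137+p[:,0]*c-p[:,1]*s,.1102+p[:,0]*s+p[:,1]*c,p[:,2],np.ones(len(p))],-1)@E.T
    return w[:,:2]/w[:,2:3]*[d["K"][0,0],d["K"][1,1]]+[d["K"][0,2],d["K"][1,2]]
s0=ctrl.sense(); t=s0["tcp_pos"]; ex=((t[0]-.6137)*c+(t[1]-.1102)*s)+.0688; ey=-(t[0]-.6137)*s+(t[1]-.1102)*c; zt=t[2]+.0306
print("pred end x,y rel reader",ex,ey,"top z",zt)
img=cv2.resize(d["pixels"][150:270,270:430,::-1],None,fx=5,fy=5,interpolation=cv2.INTER_CUBIC)
f=lambda p:((pr(p)-[270,150]+.5)*5).astype(np.int32)[:,None]
cv2.polylines(img,[f([(ex-.12,ey-.0225,zt),(ex,ey-.0225,zt),(ex,ey+.0225,zt),(ex-.12,ey+.0225,zt)])],True,(0,0,255),1)
cv2.polylines(img,[f([(-.04,-.026,.046),(-.04,-.026,.058),(-.04,.026,.058),(-.04,.026,.046)])],True,(0,255,255),1)
cv2.polylines(img,[f([(-.04,-.055,.08),(-.04,.055,.08),(.04,.055,.08),(.04,-.055,.08)])],True,(0,255,255),1)
cv2.imwrite("pics/scene7.png",img)
```

```text
t 7.5 tcp [0.4815 0.0993 0.026 ] F [ 0.1  0.7 -0.8] M [ 0.02 -0.05  0.02] w 0.044067163243198544 ff 40.998682379722595
tool mm [61.8 -0.1  1.7] dr [-0.     -0.0007 -0.0002]
green 325 p2 [-158.   -22.5   43.3] p98 [-53.3  33.1  66.2] med [-138.7    0.2   56.1]
white 110 p2 [-93.7  -1.9  50.8] p98 [-66.6  23.6  58.2] med [-77.4  18.1  55.8]
blue 221 p2 [-55.8 -28.   38.3] p98 [-33.9  32.8  66.4] med [-49.    9.   45.3]
pred end x,y rel reader -0.06406279305951121 -0.00011773324643373981 top z 0.0565538252285141
```

View pics/scene7.png

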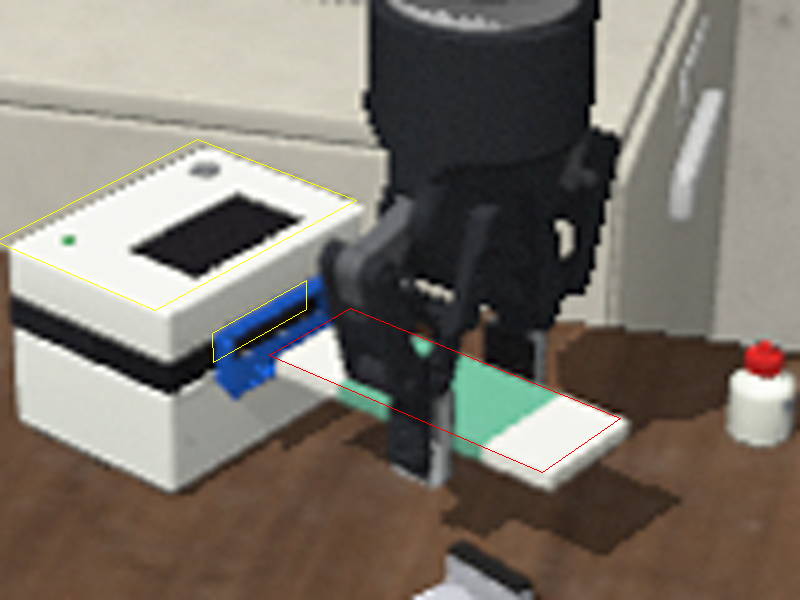

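The overlay puts the slide's leading end about 14 mm short of the lips (crop (270,356)). It is level and straight, and comparing its offset with the reader's suggests it is about 1 mm toward +y and 1.5 mm high. I'll correct both and enter slowly, watching the force.

Emit:
{"op": "drive_tool", "data": {
  "moves": [
    {"delta_pos":[2,1,1.5],"dr":[0,0,0],"claw":1},
    {"delta_pos":[5,1,1.5],"dr":[0,0,0],"claw":1},
    {"delta_pos":[9,1,1.5],"dr":[0,0,0],"claw":1},
    {"delta_pos":[13,1,1.5],"dr":[0,0,0],"claw":1},
    {"delta_pos":[16,1,1.5],"dr":[0,0,0],"claw":1},
    {"delta_pos":[19,1,1.5],"dr":[0,0,0],"claw":1},
    {"delta_pos":[22,1,1.5],"dr":[0,0,0],"claw":1},
    {"delta_pos":[25,1,1.5],"dr":[0,0,0],"claw":1},
    {"delta_pos":[28,1,1.5],"dr":[0,0,0],"claw":1},
    {"delta_pos":[28,1,1.5],"dr":[0,0,0],"claw":1}
  ]
}}

```text
time_s: 8.38
tcp_pos: [0.5098, 0.1006, 0.0242]
orientation: [-0.0, 0.999, 0.04, 0.0]
wrist_force: [0.3, -0.2, -0.9]
width: 0.0441
finger_force: 41.0
```

Emit:
{"op": "drive_tool", "data": {
  "moves": [
    {"delta_pos":[3,0,0],"dr":[0,0,0],"claw":1},
    {"delta_pos":[6,0,0],"dr":[0,0,0],"claw":1},
    {"delta_pos":[9,0,0],"dr":[0,0,0],"claw":1},
    {"delta_pos":[12,0,0],"dr":[0,0,0],"claw":1},
    {"delta_pos":[15,0,0],"dr":[0,0,0],"claw":1},
    {"delta_pos":[18,0,0],"dr":[0,0,0],"claw":1},
    {"delta_pos":[21,0,0],"dr":[0,0,0],"claw":1},
    {"delta_pos":[23,0,0],"dr":[0,0,0],"claw":1},
    {"delta_pos":[25,0,0],"dr":[0,0,0],"claw":1},
    {"delta_pos":[25,0,0],"dr":[0,0,0],"claw":1}
  ]
}}

```text
time_s: 9.22
tcp_pos: [0.5344, 0.1026, 0.0241]
orientation: [-0.0, 0.999, 0.04, 0.0]
wrist_force: [0.5, 0.2, -1.3]
width: 0.0445
finger_force: 41.0
```

Run:
```python
from h import *
err([.5431,.1044,.0244],.081)
```

```text
t 9.2167 tcp [0.5344 0.1026 0.0241] F [ 0.5  0.2 -1.3] M [ 0.02 -0.04  0.01] w 0.044455219585763345 ff 40.99865734577179
tool mm [ 8.8 -1.1 -0.3] dr [-0.     -0.0002 -0.0002]
```

Emit:
{"op": "drive_tool", "data": {
  "moves": [
    {"delta_pos":[1,0,0],"dr":[0,0,0],"claw":1},
    {"delta_pos":[2,0,0],"dr":[0,0,0],"claw":1},
    {"delta_pos":[3,0,0],"dr":[0,0,0],"claw":1},
    {"delta_pos":[4,0,0],"dr":[0,0,0],"claw":1},
    {"delta_pos":[5,0,0],"dr":[0,0,0],"claw":1},
    {"delta_pos":[5.5,0,0],"dr":[0,0,0],"claw":1},
    {"delta_pos":[6,0,0],"dr":[0,0,0],"claw":1},
    {"delta_pos":[6.5,0,0],"dr":[0,0,0],"claw":1},
    {"delta_pos":[6.5,0,0],"dr":[0,0,0],"claw":1}
  ]
}}

```text
time_s: 9.97
tcp_pos: [0.5406, 0.1031, 0.0241]
orientation: [-0.0, 0.999, 0.04, 0.0]
wrist_force: [-0.9, 0.2, -0.4]
width: 0.0441
finger_force: 41.0
```

Emit:
{"op": "drive_tool", "data": {
  "moves": [
    {"delta_pos":[0.5,0,0],"dr":[0,0,0],"claw":1},
    {"delta_pos":[1,0,0],"dr":[0,0,0],"claw":1},
    {"delta_pos":[1.5,0,0],"dr":[0,0,0],"claw":1},
    {"delta_pos":[1.5,0,0],"dr":[0,0,0],"claw":1}
  ]
}}

```text
time_s: 10.3
tcp_pos: [0.5422, 0.1032, 0.0241]
orientation: [-0.0, 0.999, 0.04, 0.0]
wrist_force: [0.4, -1.0, -0.8]
width: 0.0443
finger_force: 41.0
```

Emit:
{"op": "drive_tool", "data": {
  "moves": [
    {"delta_pos":[0.5,0,0],"dr":[0,0,0],"claw":1},
    {"delta_pos":[1,0,0],"dr":[0,0,0],"claw":1},
    {"delta_pos":[1,0,0],"dr":[0,0,0],"claw":1}
  ]
}}

```text
time_s: 10.55
tcp_pos: [0.5423, 0.1033, 0.0239]
orientation: [0.0, 0.999, 0.04, -0.001]
wrist_force: [-4.0, -0.6, 0.3]
width: 0.0439
finger_force: 41.0
```

Emit:
{"op": "drive_tool", "data": {
  "moves": [
    {"delta_pos":[0.5,0,0],"dr":[0,0,0],"claw":1},
    {"delta_pos":[0.5,0,0],"dr":[0,0,0],"claw":1},
    {"delta_pos":[0.5,0,0],"dr":[0,0,0],"claw":1}
  ]
}}

```text
time_s: 10.8
tcp_pos: [0.5424, 0.1033, 0.0237]
orientation: [0.0, 0.999, 0.04, -0.001]
wrist_force: [-6.0, 0.0, 0.7]
width: 0.0441
finger_force: 41.1
```

Run:
```python
from h import *
err([.5431,.1044,.0244],.081)
d=grab("scene"); np.savez("s8.npz",**d); P=world(d); im=d["pixels"].astype(int); r,g,b=im[...,0],im[...,1],im[...,2]
c,s=np.cos(.081),np.sin(.081)
L=np.stack([(P[...,0]-.6137)*c+(P[...,1]-.1102)*s,-(P[...,0]-.6137)*s+(P[...,1]-.1102)*c,P[...,2]],-1)*1000
box=(L[...,0]<-53)&(L[...,0]>-140)&(abs(L[...,1])<35)&(L[...,2]>40)&(L[...,2]<70)&(d["z_map"]>.1)&((g-r>40)|((r>150)&(abs(r-g)<25)))
q=L[box]; print(len(q),np.percentile(q,[2,50,98],0).round(1))
t=q[q[:,2]>53]; A=np.c_[t[:,:2]-t[:,:2].mean(0),np.ones(len(t))]; print(len(t),np.linalg.lstsq(A,t[:,2],rcond=None)[0])
save(d,"scene8.png",(270,160,410,270),5)
```

```text
t 10.8 tcp [0.5424 0.1033 0.0237] F [-6.   0.   0.7] M [-0.07  0.92 -0.05] w 0.044080171452509594 ff 41.077126264572144
tool mm [ 0.8 -1.1 -0.7] dr [ 0.      0.0027 -0.0001]
526 [[-126.   -23.9   48. ]
 [ -99.6   -1.    53.6]
 [ -54.2   27.8   55.6]]
360 [1.06047556e-02 1.43002711e-02 5.42027557e+01]
```

View pics/scene8.png

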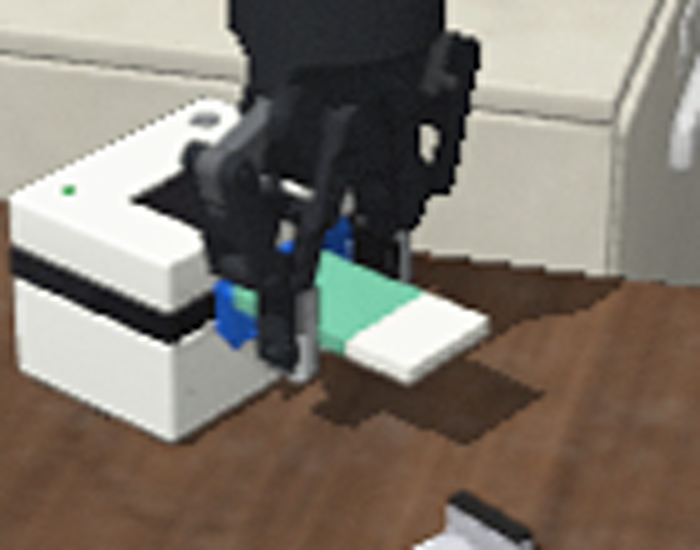

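Contact came within about 1 mm of the predicted stop, and the force rose gently to 6 N with no further travel. The picture shows the slide level and straight in the slot, its plain end outside at crop (420,340). Handing in.

```bash
python3 -c "
from cell import ctrl; print(ctrl.hand_in())"
```

```text
the job is handed in; nothing more can be done
None
```

I handed the job in at about 10.9 s with the slide's notched end against the reader's stop, held level and straight at about 6 N push and 41 N grip; nothing suggests the bottles or eraser were disturbed, though I took no final check picture of them; the first grasp closed just above the slide without touching it, because the fingertips sit about 30 mm farther back than stated, and I viewed 11 pictures, one over the limit of 10.

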